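# Set the length stop of a rail cutter from a sample and lock its cam lever

## Robot

A 6-joint arm with a two-finger parallel gripper is mounted at the origin on the work surface. World frame = base frame: x ahead of the robot, y to its left, z up, the work surface at z = 0. Lengths are in mm, angles in rad, forces in N, time in s.
With the tool pointing down it reaches from about 350 to 975 mm from the base axis. Payload 7.1 kg.
Tool frame: the origin (TCP) lies at the very end of the fingers, on their centre line; the grasp point (between the pads) lies 19 mm behind it; z points along the fingers, y is the direction in which the jaws open and shut (so a half turn about z gives the same grasp; the last joint's range is limited). The gripper opens to 88 mm and grips with 3 to 60 N. Pads are 20 mm wide; open, the fingers measure 115 mm over their backs; the gripper's body (75 mm by 178 mm) begins 61 mm behind the grasp point.
Start: joints at [-1.348, 0.423, 1.63, -0, 1.089, -0.019], TCP at [149.676, -606.796, 222.675] pointing down, gripper open.
Joint ranges: [-3, 3], [-0.9, 2.11], [0.09, 2.58], [-1.31, 4.45], [0.11, 2.69], [-2.54, 2.54]. Speed limits (rad/s): [2.39, 2.39, 3.01, 3.14, 3.14, 3.14].

## Interface

Orientations are given as a rotation vector (axis times angle).
In Python, from workcell import readout, imaging, close_job gives the robot as it stands.
- The arm moves only by the tool carry_out, never from a script. Its argument "rows" is a list of rows, each a list of 3 entries, a list of its own where there are three numbers: the shift along the tool's x, y, z in m, then the turn, a rotation vector about the tool's x, y, z in rad, then the closure, from 0 (fully open) to 1 (shut). In form: [[[dx, dy, dz], [wx, wy, wz], hand], ...]. A call has 1 to 12 rows; each row shifts and turns the commanded pose from where the row before left it, along the tool's axes as they then stand; what a row does not reach is not made up. A row lasts 1/12 s, in which the tool goes at most 41.7 mm and 7.16 degrees, less where a joint would pass 70% of its speed; a pose out of reach is approached as far as the arm can. A call with a gripper value outside its range is refused whole. The fingers move at their own pace and stop on an object; the grip force is fixed at half the most. Time passes only in rows, so rows that do not move let the fingers close. It gives the time, the measured TCP pose, the force and the opening at its end, in the units of the state.
- readout.get_obs(): the state, without advancing time (a new reading comes with each control period).
- imaging.get_image(name): name is "scene" or "top" or "wrist"; returns the picture (420x560x3 uint8, red, green, blue); there is no depth.
- imaging.camera_params(name): a dict with "fx", "fy", "cx", "cy" (pixels), "rvec" (rotation vector, rad) and "tvec" (3), from world to camera coordinates, as OpenCV has them; the wrist camera has in their place "T_tool_cam" (4x4, takes a point from camera to tool coordinates, whose origin is the TCP and whose axes are the flange's). Camera axes: x right, y down, z forward; pixel columns grow to the right and rows downward; lengths in mm; the calibration is good to about 2 mm. A picture is of the moment at which its call begins: read the wrist's pose just before it. camera_params takes no time and is no camera call.
- close_job(): hands the job in, once; it reports no verdict.
The state is a dict: "t": time; "qpos": joint angles; "qvel": joint speeds; "joint_torque": joint torques, N m; "ee_pos": TCP position; "orientation": TCP orientation; "ft_force": force on the tool from outside, world axes, zero at the start; "moment": the same for the moment, N m; "width": finger opening in mm.
Only numpy, scipy, OpenCV 4.12 (cv2) and the standard library are available. Lean on these libraries where they do the work, as an engineer would, in place of code of your own. Each camera call takes 0.05 s, during which the arm holds its last target.

## Task

Set the rail cutter's length stop from the sample rail with the blue band: lay the sample, flanges down, in the guide of the bed between die plate and stop, and slide the stop up until the sample is lightly pinched (15 N at most) with no gap at either end. Then flip the red cam lever over centre until it lies right down over its block and locks the stop rod, without forcing it (40 N at most). Leave the sample where it is and the other things on the bench alone.

Things in the scene. Friction and masses are not known exactly. Their poses are not given: they have to be found in the camera images.
- cutter: Bench rail cutter, fixed. Origin on the bench, mid-width of its base plate (90 mm wide in x, 12 mm thick, y = -285 to 255 mm). Its y axis runs along the bed from the die plate (-y end) to the stop rod's clamp block (+y end); z up. The head (up to 76 mm wide, 155 mm high, y = -275 to -150) carries a long hand lever, not used here, that leans away to -y up to z = 390 mm.
- bed_mid (a point): Point on the bed's flat top, at x = 0, y = -55, z = 30 mm of the cutter. Aluminium bed 60 mm wide, y = -150 to 105. Along it two steel guide strips with 45-degree bevels, ridges 4.2 mm high at x = -23 and 23; their toes leave a channel 38 mm wide, centred on x = 0, which centres the rail's flanges. Axes as the cutter's.
- die_face (a point): Point on the face of the die plate (flat steel plate 72 mm wide, z = 12 to 102 mm), mid-bed at bed-top height: x = 0, y = -150, z = 30 mm of the cutter. The face looks to the cutter's +y. Axes as the cutter's.
- die: The die plate itself. Origin and axes as the cutter's.
- sample_mid (a point): Centre of the sample, a piece of zinc-plated hat-section steel rail with a blue band round its middle: 7.5 mm above its underside (37.5 mm above the bench once in the bed). Long axis = x, y across, z up. Cut by hand, never measured: between 105 and 130 mm long, square ends, the same both ways round. About 0.12 kg.
- sample: The same sample, origin on its underside. It lies flange-down, 35 mm wide over the flanges, 15 mm high. The flanges, 1.5 mm thick, stand out 5 mm on each side at the foot; the raised web between them is 25 mm wide and can be gripped across its width, fingertips 5 to 8 mm above the underside, clear of flanges and guide strips.
- stop_face (a point): Point on the stop foot's face, which meets the rail's end (looks to the cutter's -y), mid-bed at bed-top height. It starts 168 to 190 mm from the die face and can be slid up to 86 mm from it. Axes as the cutter's.
- stop_rod: The length stop: a loose 12 mm steel rod that slides in the clamp block's bore (at z = 44 mm), with a foot standing on the bed: a steel face plate, 34 mm wide (x), 6 thick (y), 42 high, and a grip block behind it. 0.32 kg; slides with 1 to 3 N of drag (more if pushed askew) while the lever is open, held fast by friction when closed. Origin on its face, 14 mm above the bed.
- stop_tab (a point): Middle of the stop's black grip block: 24 mm wide (x), 19 long (y, 6 to 25 mm behind the stop face), from the bed up to z = 69 mm of the cutter. In front of it, at the stop face, stands the wider face plate, top at z = 72 mm. This point is at z = 52 mm. The low grip keeps the rod from binding. Axes as the cutter's.
- lever_hinge (a joint): Angle of the cam lever, rad: 0 = open, leaning past upright to the cutter's -x; 2.1 = closed, lying over the clamp block and pointing to +x. It starts at 0. The torque it needs grows from nothing to 0.6 to 0.8 N m between 1.0 and 1.5 and falls off after; dead centre is near 1.95: short of it the lever springs back, past it it snaps to its stop at 2.1 and stays.
- cam_pivot (a point): Hinge of the cam lever, above the grey clamp block (52 x 45 mm, y = 105 to 150, top at z = 64 mm; two cheeks to z = 95 mm beside the hinge): x = 0, y = 127.5, z = 82 mm of the cutter. The hinge axis is the cutter's y axis; turning positively about it closes the lever.
- lever_pad (a point): Middle of the lever's red grip, 56 mm from the hinge. At joint value t the lever points from the hinge, in the cutter's x-z plane, at 2.16 - t rad above the +x direction.
- cam_lever: The cam lever; its red grip is 40 mm long (36 to 76 mm from the hinge), 18 mm wide (y), 9 mm thick. Origin on the hinge.
- offcut_a_mid (a point): Centre of a plain zinc offcut of the same rail profile, 90 mm long, no band; a bystander
- offcut_b_mid (a point): Centre of a plain zinc offcut of the same rail profile, 108 mm long, no band; a bystander
- terminals: Underside centre of a row of six coloured terminal blocks on a scrap of rail, 75 x 48 x 42 mm; a bystander
- breaker: Underside centre of a white three-pole circuit breaker, 80 x 53 x 70 mm; a bystander
- end_clamp: Underside centre of a small red plastic end clamp, 30 x 50 x 42 mm; a bystander
- screwdriver: A green-handled screwdriver, 200 mm; a bystander
- tape_measure: Underside centre of a grey tape measure, 75 x 66 x 32 mm; a bystander
- wrench: A steel wrench, 160 mm; a bystander
Things that resemble listed ones, but are neither listed nor needed, are in the scene too. Several things have the shape of the stop_rod; the one meant has the colours described above.

How it is judged (in metres and radians):
On the way, in this order (a step that is already met when the one before it is completed fails the run):
1. the sample lies flat in the bed's guide, between die plate and stop (x of sample_mid in the frame of cutter between -0.004 and 0.004 m and z of sample_mid in the frame of cutter between 0.035 and 0.0405 m and angle between the x axis of sample_mid and the y axis of cutter, either way round below 0.05 rad and angle between sample_mid's own z axis and vertical below 0.06 rad), for 0.2 s.
2. with the lever still open, the stop pinches the sample against the die plate, both ends bearing (all of step 1 and contact force between stop_rod and sample above 1 N and contact force between sample and die above 1 N and value of joint lever_hinge below 1 rad), for 0.1 s.
3. the cam lever is flipped over centre and down (value of joint lever_hinge above 2 rad), for 0.2 s.
At the end, for the whole second after the job is handed in: The sample lies flat and at rest in the bed's guide, with no more than 2 mm of gap between its ends and the die face and stop face, the cam lever is past centre and down (above 2.0 rad), and everything is released (all of step 1 and y of sample_mid in the frame of die_face between 0.0617 and 0.0652 m and y of sample_mid in the frame of stop_face between -0.0652 and -0.0617 m and value of joint lever_hinge above 2 rad and linear speed of sample below 0.01 m/s); the robot touches nothing.
It fails at once if the sample is squeezed against die or stop with more than 15 N (contact force between stop_rod and sample above 15 N or contact force between sample and die above 15 N).
It fails at once if the lever's grip is pushed with more than 40 N (contact force between anything else and cam_lever above 40 N).
It fails at once if another thing on the bench is moved by more than 30 mm (distance of any of offcut_a_mid, offcut_b_mid, terminals, breaker, end_clamp, screwdriver, tape_measure, wrench from where it was at the start of the episode above 0.03 m).
It also fails if it takes over 61 s, if anything falls off the work surface, if the arm or the gripper's body presses on something with over 40 N, if the wrist force passes 120 N, or if a joint passes its speed limit or range.

## Working session

There is one attempt and no reset: what is moved stays moved. The work goes in short steps, Python scripts to look and compute and a tool call to move; the robot and the scene stay as the last step left them, time stands still between calls to the robot, and variables do not carry over. Pictures are saved under pics/ and viewed, and the job is handed in when it is done.

Besides the shell and the picture viewer there is one more tool, called after "Request:" as name(argument=value, ...), one argument or row to a line, values as JSON. carry_out: Moves the arm, as the interface text tells. Its arguments: {"type":"object","properties":{"rows":{"type":"array","items":{"type":"array"}}},"required":["rows"]}

```bash
mkdir -p pics; ls
python3 - <<'E'
from workcell import readout, imaging
import cv2
print(readout.get_obs())
for n in ["scene","top","wrist"]:
    im=imaging.get_image(n); cv2.imwrite(f"pics/{n}0.png",im[:,:,::-1]); print(n,imaging.camera_params(n))
E
```

```text
pics
{'t': 0.0, 'qpos': array([-1.34796171e+00,  4.23801769e-01,  1.63070712e+00, -2.31833976e-05,
        1.08857957e+00, -1.89748362e-02]), 'qvel': array([-0.00175436,  0.00017156,  0.00082127,  0.00051225, -0.00174331,
       -0.00120056]), 'joint_torque': array([-2.65466202e-03, -5.44630086e+01, -2.73673278e+01,  6.42754231e-02,
        2.25981785e-02, -1.37319230e-04]), 'ee_pos': array([ 149.57263132, -606.26157144,  221.91935975]), 'orientation': array([-3.11718163e+00, -3.78746234e-01,  2.71035810e-04]), 'ft_force': array([0.28686894, 0.08824369, 0.22879479]), 'moment': array([ 0.00866552, -0.01770879, -0.00615221]), 'width': 87.7407453533033}
scene {'fx': 434.27690499682024, 'fy': 434.27690499682024, 'cx': 275.58949850568985, 'cy': 205.60096876221078, 'rvec': array([ 0.73806571,  2.58490518, -1.10555799]), 'tvec': array([ 367.98772537,  -72.28854417, 1414.06031789])}
top {'fx': 454.2650762098047, 'fy': 454.2650762098047, 'cx': 275.02164853624936, 'cy': 200.35821561096722, 'rvec': array([ 2.11210685, -2.16769765,  0.12737567]), 'tvec': array([  21.08719638,  462.54440852, 1193.59715635])}
wrist {'fx': 355.14530096852053, 'fy': 355.14530096852053, 'cx': 278.54345718946706, 'cy': 212.50529984806633, 'T_tool_cam': array([[-1.09112593e-03, -9.69824443e-01, -2.43801885e-01,
         6.64940981e+01],
       [ 9.99999365e-01, -1.12710865e-03,  8.08969832e-06,
        -4.05302549e-01],
       [-2.82636801e-04, -2.43801721e-01,  9.69825057e-01,
        -1.60667680e+02],
       [ 0.00000000e+00,  0.00000000e+00,  0.00000000e+00,
         1.00000000e+00]])}
```

View pics/top0.png

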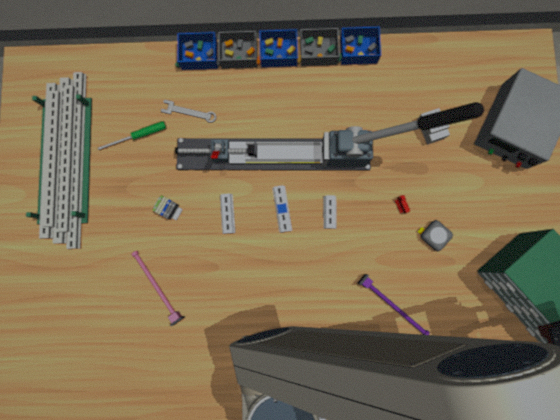

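View pics/scene0.png

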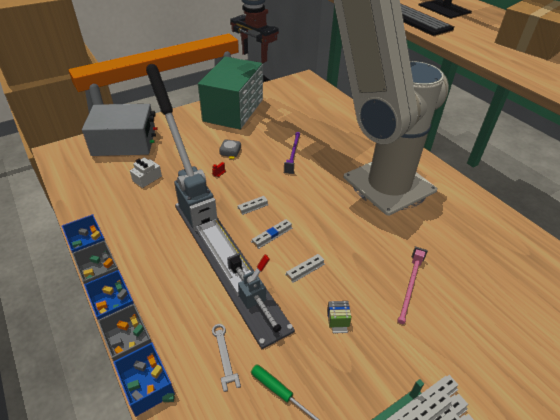

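View pics/wrist0.png

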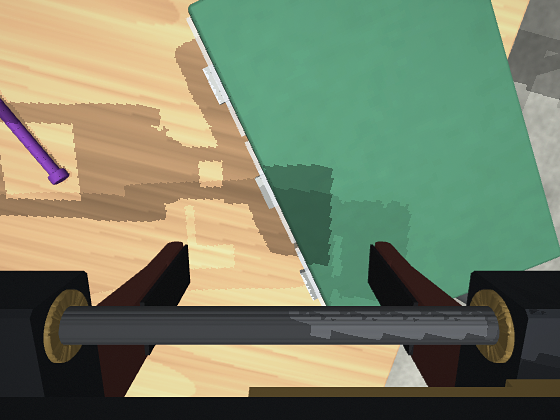

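Top view: the banded sample is at (283,209). It could be confused with the plain offcuts at (227,213) and (330,212). For the stop rod, the lookalikes are the pink rod (157,287) and the purple rod (395,305). The real one, with the black grip, is in the cutter near (250,150), and the red lever is at (215,153). I'll check these in close crops.

```bash
cat > h.py <<'E'
import numpy as np, cv2
from scipy.spatial.transform import Rotation as R
from workcell import readout, imaging
def rays(name,uv,obs=None):
    p=imaging.camera_params(name); uv=np.atleast_2d(np.float64(uv))
    d=np.c_[(uv[:,0]-p['cx'])/p['fx'],(uv[:,1]-p['cy'])/p['fy'],np.ones(len(uv))]
    if name=='wrist':
        T=p['T_tool_cam'];Rt=R.from_rotvec(obs['orientation']).as_matrix()
        return Rt@T[:3,3]+obs['ee_pos'], d@(Rt@T[:3,:3]).T
    Rm=R.from_rotvec(p['rvec']).as_matrix()
    return -Rm.T@p['tvec'], d@Rm
def toplane(name,uv,z,obs=None):
    o,d=rays(name,uv,obs); return o+d*((z-o[2])/d[:,2])[:,None]
def proj(name,P,obs=None):
    p=imaging.camera_params(name);P=np.atleast_2d(np.float64(P))
    if name=='wrist':
        T=p['T_tool_cam'];Rt=R.from_rotvec(obs['orientation']).as_matrix()
        c=((P-obs['ee_pos'])@Rt-T[:3,3])@T[:3,:3]
    else: c=P@R.from_rotvec(p['rvec']).as_matrix().T+p['tvec']
    return np.c_[c[:,0]/c[:,2]*p['fx']+p['cx'],c[:,1]/c[:,2]*p['fy']+p['cy']]
E
python3 - <<'E'
from h import *
im=cv2.imread('pics/top0.png')
cv2.imwrite('pics/topc.png',cv2.resize(im[120:240,165:385],None,fx=3.6,fy=3.6,interpolation=cv2.INTER_CUBIC))
E
```

```text
(no output)
```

View pics/topc.png

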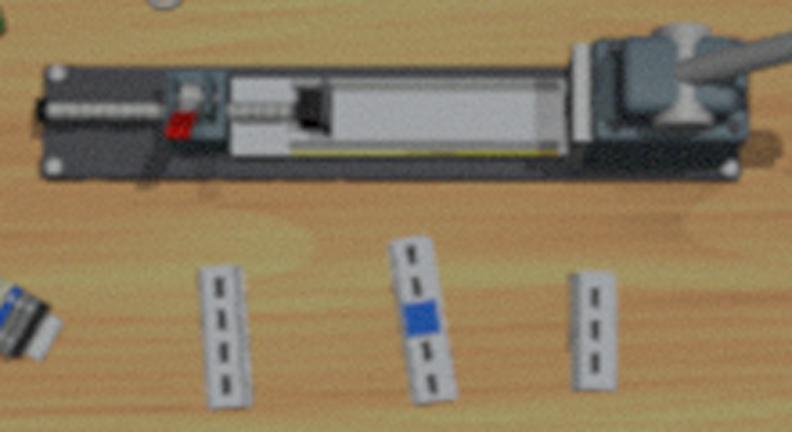

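Run:
```python
from h import *
im=cv2.imread('pics/top0.png')
f=lambda l:np.array(l)/3.6+[165,120]-0.36
print('base',toplane('top',f([(42,68),(42,180),(740,180)]),12).round(1))
print('bed end left (yend105,x+-30)',toplane('top',f([(230,78),(230,156)]),30).round(1), 'die top edges',toplane('top',f([(572,43),(572,141)]),102).round(1))
print('stop face', toplane('top',f([(330,110)]),72).round(1))
hsv=cv2.cvtColor(im,cv2.COLOR_BGR2HSV)
m=cv2.inRange(hsv,(100,120,60),(130,255,255)); m[:180]=0; m[235:]=0; m[:,:265]=0;m[:,305:]=0
mo=cv2.moments(m,True);c=(mo['m10']/mo['m00'],mo['m01']/mo['m00']);print('band',c,toplane('top',[c],15))
e=f([(409,239),(434,402)]);P=toplane('top',e,15);print('ends',P.round(1),np.linalg.norm(P[0]-P[1]),P.mean(0))
print('axis deg',np.degrees(np.arctan2(*(P[1]-P[0])[[1,0]])))
```

```text
base [[ 648.8  282.6   12. ]
 [ 559.7  282.1   12. ]
 [ 544.1 -255.    12. ]]
bed end left (yend105,x+-30) [[631.3 133.4  30. ]
 [570.2 134.   30. ]] die top edges [[ 629.7 -122.4  102. ]
 [ 557.6 -119.5  102. ]]
stop face [[593.1  54.7  72. ]]
band (281.52054794520546, 208.05479452054794) [[443.66904073  -7.83569694  15.        ]]
ends [[ 5.049e+02 -5.000e-01  1.500e+01]
 [ 3.799e+02 -1.610e+01  1.500e+01]] 125.91531672879944 [442.41298731  -8.28881675  15.        ]
axis deg -172.86085865948476
```

Request:
carry_out(
  rows=[
    [[0.0214, -0.0255, -0.003], [0, 0, 0], 0],
    [[0.0214, -0.0255, -0.003], [0, 0, 0], 0],
    [[0.0214, -0.0255, -0.003], [0, 0, 0], 0],
    [[0.0214, -0.0255, 0], [0, 0, 0], 0],
    [[0.0214, -0.0255, 0], [0, 0, 0], 0],
    [[0.0214, -0.0255, 0], [0, 0, 0], 0],
    [[0.0214, -0.0255, 0], [0, 0, 0], 0],
    [[0.0214, -0.0255, 0], [0, 0, 0], 0],
    [[0.0214, -0.0255, 0], [0, 0, 0], 0],
    [[0.0214, -0.0255, 0], [0, 0, 0], 0],
  ],
)

```text
t: 0.98
ee_pos: [296.6, -306.4, 231.6]
orientation: [-3.119, -0.378, -0.0]
ft_force: [1.7, -0.1, 0.0]
width: 87.9
```

Request:
carry_out(
  rows=[
    [[0.0214, -0.0255, 0], [0, 0, 0], 0],
    [[0.0214, -0.0255, 0], [0, 0, 0], 0],
    [[0.0214, -0.0255, 0], [0, 0, 0], 0],
    [[0.0214, -0.0255, 0], [0, 0, 0], 0],
    [[0.0214, -0.0255, 0], [0, 0, 0], 0],
    [[0.0214, -0.0255, 0], [0, 0, 0], 0],
    [[0.0214, -0.0255, 0], [0, 0, 0], 0],
    [[0.0214, -0.0255, 0], [0, 0, 0], 0],
    [[0.0214, -0.0255, 0], [0, 0, 0], 0],
    [[0.0214, -0.0255, 0], [0, 0, 0], 0],
    [[0, 0, 0], [0, 0, 0.118], 0],
    [[0, 0, 0], [0, 0, 0], 0],
  ],
)

```text
t: 1.98
ee_pos: [443.5, -7.6, 231.5]
orientation: [-3.136, -0.193, 0.001]
ft_force: [-0.8, -0.3, 0.1]
width: 87.8
```

Run:
```python
from h import *
o=readout.get_obs();print({k:np.round(o[k],3) for k in ['t','qpos','ee_pos','orientation','ft_force','width']})
im=imaging.get_image('wrist');cv2.imwrite('pics/w1.png',im[:,:,::-1])
```

```text
{'t': np.float64(1.983), 'qpos': array([-0.044,  0.14 ,  2.006,  0.   ,  0.996,  1.404]), 'ee_pos': array([443.458,  -7.629, 231.491]), 'orientation': array([-3.136e+00, -1.930e-01,  1.000e-03]), 'ft_force': array([-0.794, -0.309,  0.123]), 'width': np.float64(87.788)}
```

View pics/w1.png

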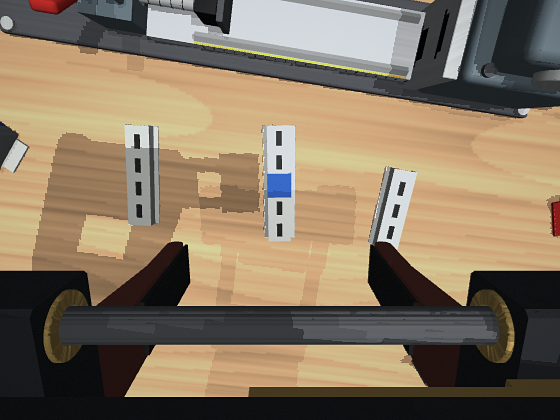

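The blue-banded sample is in the middle at (279,183), with plain offcuts at (141,175) and (395,205). The sample's length runs upright in the picture. Next I'll measure its edges.

Run:
```python
from h import *
o=readout.get_obs()
im=cv2.imread('pics/w1.png')
c=im[110:255,230:330]; cv2.imwrite('pics/w1c.png',cv2.resize(c,None,fx=4,fy=4,interpolation=cv2.INTER_CUBIC))
hsv=cv2.cvtColor(im,cv2.COLOR_BGR2HSV)
m=cv2.inRange(hsv,(0,0,170),(180,40,255))|cv2.inRange(hsv,(100,120,60),(130,255,255))
m[:118]=0;m[245:]=0;m[:,:250]=0;m[:,305:]=0
m=cv2.morphologyEx(m,cv2.MORPH_CLOSE,np.ones((9,9)))
cs,_=cv2.findContours(m,0,2);k=max(cs,key=cv2.contourArea);r=cv2.minAreaRect(k);b=cv2.boxPoints(r)
print(r,b); P=toplane('wrist',b,15,o);print(P.round(1),P.mean(0))
print([np.linalg.norm(P[i]-P[(i+1)%4]).round(1) for i in range(4)])
e=max([(np.linalg.norm(P[i]-P[(i+1)%4]),*(P[i]-P[(i+1)%4])) for i in range(4)]);print('yaw',np.degrees(np.arctan2(e[2],e[1])))
mb=cv2.inRange(hsv,(100,120,60),(130,255,255));mb[:150]=0;mb[215:]=0;mb[:,:250]=0;mb[:,305:]=0
mo=cv2.moments(mb,True);print('band',toplane('wrist',[(mo['m10']/mo['m00'],mo['m01']/mo['m00'])],15,o))
```

```text
((278.0, 182.5), (115.0, 32.0), 90.0) [[262. 125.]
 [294. 125.]
 [294. 240.]
 [262. 240.]]
[[504.7  17.   15. ]
 [508.9 -15.8  15. ]
 [385.3 -32.8  15. ]
 [380.8   2.7  15. ]] [444.93553048  -7.23659944  15.        ]
[np.float64(33.0), np.float64(124.7), np.float64(35.7), np.float64(124.7)]
yaw 7.842635714183159
band [[444.73858672  -7.85756217  15.        ]]
```

View pics/w1c.png

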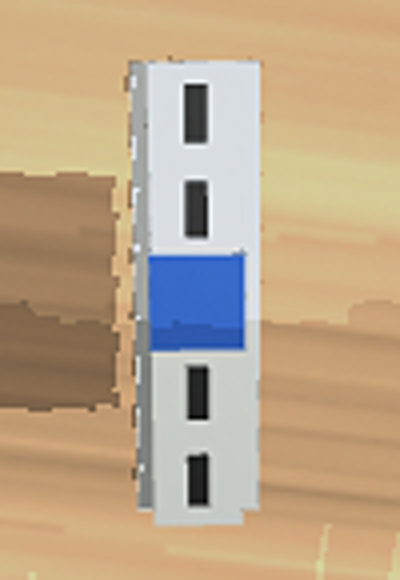

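Request:
carry_out(
  rows=[
    [[0.001, 0, 0.04], [0, 0, -0.008], 0],
    [[0, 0, 0.04], [0, 0, 0], 0],
    [[0, 0, 0.04], [0, 0, 0], 0],
    [[0, 0, 0.04], [0, 0, 0], 0],
    [[0, 0, 0.035], [0, 0, 0], 0],
    [[0, 0, 0.02], [0, 0, 0], 0],
    [[0, 0, 0.0075], [0, 0, 0], 0],
    [[0, 0, 0.0025], [0, 0, 0], 0],
    [[0, 0, 0], [0, 0, 0], 0],
  ],
)

```text
t: 2.78
ee_pos: [444.1, -9.6, 6.9]
orientation: [-3.135, -0.207, 0.0]
ft_force: [0.1, -0.1, 0.2]
width: 87.8
```

Request:
carry_out(
  rows=[
    [[0, -0.0015, 0], [0, 0, 0], 0],
    [[0, 0, 0], [0, 0, 0], 0.5],
    [[0, 0, 0], [0, 0, 0], 1],
    [[0, 0, 0], [0, 0, 0], 1],
    [[0, 0, 0], [0, 0, 0], 1],
    [[0, 0, 0], [0, 0, 0], 1],
    [[0, 0, 0], [0, 0, 0], 1],
    [[0, 0, 0], [0, 0, 0], 1],
    [[0, 0, 0], [0, 0, 0], 1],
    [[0, 0, 0], [0, 0, 0], 1],
  ],
)

```text
t: 3.62
ee_pos: [443.8, -7.5, 6.6]
orientation: [-3.135, -0.207, 0.0]
ft_force: [0.1, -0.5, -0.1]
width: 31.4
```

Request:
carry_out(
  rows=[
    [[0, 0, 0], [0, 0, 0], 1],
    [[0, 0, 0], [0, 0, 0], 1],
    [[0, 0, 0], [0, 0, 0], 1],
    [[0, 0, 0], [0, 0, 0], 1],
  ],
)

```text
t: 3.95
ee_pos: [443.9, -7.5, 6.6]
orientation: [-3.135, -0.207, 0.0]
ft_force: [-0.7, 0.1, -2.0]
width: 24.3
```

Request:
carry_out(
  rows=[
    [[0, 0, -0.02], [0, 0, 0], 1],
    [[0, 0, -0.04], [0, 0, 0], 1],
    [[0, 0, -0.04], [0, 0, 0], 1],
    [[0, 0, -0.04], [0, 0, 0], 1],
    [[0, 0, -0.02], [0, 0, 0], 1],
    [[0, 0, 0], [0, 0, 0], 1],
  ],
)

```text
t: 4.45
ee_pos: [446.7, -7.6, 170.9]
orientation: [3.134, 0.207, 0.013]
ft_force: [0.2, 0.5, -1.3]
width: 24.4
```

Run:
```python
from h import *
o=readout.get_obs();print({k:np.round(o[k],3) for k in ['t','ee_pos','orientation','ft_force','width']})
im=imaging.get_image('wrist');cv2.imwrite('pics/w2.png',im[:,:,::-1])
```

```text
{'t': np.float64(4.45), 'ee_pos': array([446.719,  -7.64 , 170.917]), 'orientation': array([3.134, 0.207, 0.013]), 'ft_force': array([ 0.2  ,  0.481, -1.311]), 'width': np.float64(24.41)}
```

View pics/w2.png

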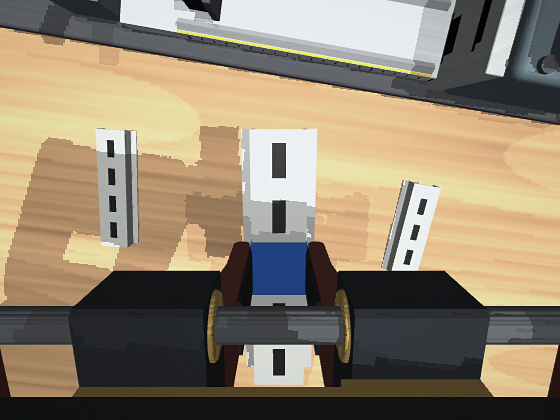

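Request:
carry_out(
  rows=[
    [[0, 0, -0.01], [0, 0, -0.1175], 1],
    [[0, 0, -0.01], [0, 0, -0.1175], 1],
    [[0, 0, 0], [0, 0, -0.1175], 1],
    [[0, 0, 0], [0, 0, -0.1175], 1],
    [[0, 0, 0], [0, 0, -0.1175], 1],
    [[0, 0, 0], [0, 0, -0.1175], 1],
    [[0, 0, 0], [0, 0, -0.1175], 1],
    [[0, 0, 0], [0, 0, -0.1175], 1],
    [[0, 0, 0], [0, 0, -0.1175], 1],
    [[0, 0, 0], [0, 0, -0.1175], 1],
    [[0, 0, 0], [0, 0, -0.1175], 1],
    [[0, 0, 0], [0, 0, -0.1175], 1],
  ],
)

```text
t: 5.5
ee_pos: [442.4, -7.5, 184.3]
orientation: [-2.245, -2.193, 0.004]
ft_force: [-0.6, -0.2, -1.4]
width: 24.9
```

Request:
carry_out(
  rows=[
    [[-0.0078, 0.0298, 0], [0, 0, 0], 1],
    [[-0.0078, 0.0298, 0], [0, 0, 0], 1],
    [[-0.0078, 0.0298, 0], [0, 0, 0], 1],
    [[-0.0078, 0.0298, 0], [0, 0, 0], 1],
    [[-0.0078, 0.0298, 0], [0, 0, 0], 1],
    [[0, 0, 0], [0, 0, 0], 1],
    [[0, 0, 0], [0, 0, 0], 1],
  ],
)

```text
t: 6.08
ee_pos: [591.2, -51.1, 183.6]
orientation: [-2.252, -2.186, 0.004]
ft_force: [-0.6, 0.4, -1.3]
width: 24.9
```

Run:
```python
from h import *
o=readout.get_obs();print({k:np.round(o[k],4) for k in ['t','qpos','ee_pos','orientation','ft_force','width']})
im=imaging.get_image('wrist');cv2.imwrite('pics/w3.png',im[:,:,::-1])
im=imaging.get_image('top');cv2.imwrite('pics/top3.png',im[:,:,::-1])
```

```text
{'t': np.float64(6.0833), 'qpos': array([-0.1063,  0.426 ,  1.7285,  0.    ,  0.9912, -0.0767]), 'ee_pos': array([591.2186, -51.092 , 183.6122]), 'orientation': array([-2.2518, -2.1861,  0.0041]), 'ft_force': array([-0.5591,  0.4027, -1.2625]), 'width': np.float64(24.8789)}
```

View pics/w3.png

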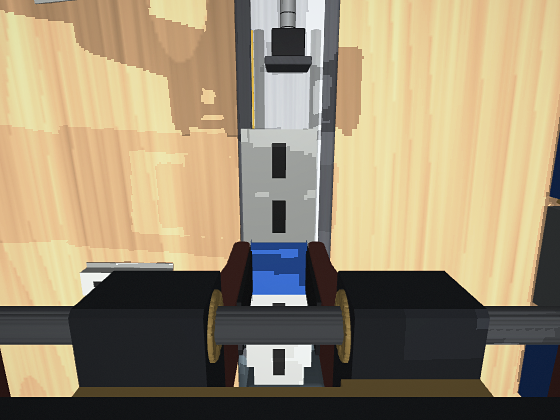

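The rail is held over the bed and roughly lined up. The stop's face plate shows at (288,63) and the yellow guide edge at (253,60). I'll zoom in to find the bed centreline.

Run:
```python
from h import *
im=cv2.imread('pics/w3.png')
cv2.imwrite('pics/w3c.png',cv2.resize(im[0:145,215:355],None,fx=4,fy=4,interpolation=cv2.INTER_CUBIC))
```

```text
(no output)
```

View pics/w3c.png

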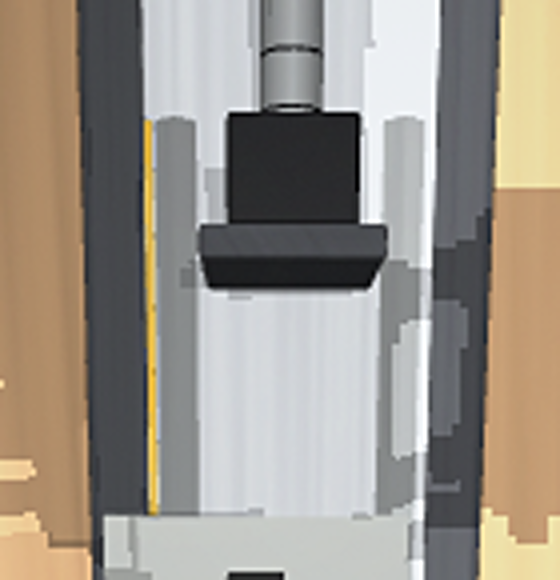

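Run:
```python
from h import *
o=dict(readout.get_obs());o['ee_pos']=np.array([591.2186,-51.092,183.6122]);o['orientation']=np.array([-2.2518,-2.1861,0.0041])
f=lambda l:np.array(l)/4.+[215,0]-0.4
def show(n,l,z): print(n,toplane('wrist',f(l),z,o).round(1).tolist())
show('base L',[(80,2),(86,250),(92,500)],12);show('base R',[(498,2),(489,250),(480,500)],12)
show('toe',[(198,130),(200,480)],30);show('toe R',[(385,130),(376,480)],30)
show('strip end outer',[(156,120),(424,120)],32)
show('stop top front',[(199,256),(388,256)],72);show('stop bottom front',[(210,288),(375,288)],30)
show('yellow',[(150,125),(154,510)],30)
o2,d=None,None
z=R.from_rotvec(o['orientation']).as_matrix();print(z.round(4),np.degrees(np.arctan2(z[1,0],z[0,0])))
```

```text
base L [[559.0, 116.7, 12.0], [557.3, 68.3, 12.0], [555.5, 15.4, 12.0]]
base R [[646.5, 114.0, 12.0], [645.1, 65.6, 12.0], [643.6, 12.7, 12.0]]
toe [[583.3, 87.3, 30.0], [581.0, 18.9, 30.0]]
toe R [[621.1, 86.2, 30.0], [618.6, 17.7, 30.0]]
strip end outer [[575.0, 89.0, 32.0], [628.8, 87.3, 32.0]]
stop top front [[584.0, 57.2, 72.0], [617.8, 56.1, 72.0]]
stop bottom front [[584.6, 57.3, 30.0], [618.8, 56.3, 30.0]]
yellow [[573.6, 88.6, 30.0], [570.8, 12.9, 30.0]]
[[ 2.960e-02  9.996e-01 -4.100e-03]
 [ 9.996e-01 -2.960e-02  5.000e-04]
 [ 3.000e-04 -4.100e-03 -1.000e+00]] 88.30363645252207
```

Request:
carry_out(
  rows=[
    [[0.002, 0.006, 0.02], [0, 0, 0], 1],
    [[0, 0, 0.035], [0, 0, 0], 1],
    [[0, 0, 0.035], [0, 0, 0], 1],
    [[0, 0, 0.025], [0, 0, 0], 1],
    [[0, 0, 0.0155], [0, 0, 0], 1],
    [[0, 0, 0], [0, 0, 0], 1],
    [[0, 0, 0], [0, 0, 0], 1],
  ],
)

```text
t: 6.77
ee_pos: [595.9, -48.6, 55.4]
orientation: [-2.251, -2.188, 0.003]
ft_force: [0.5, 0.2, -1.1]
width: 24.6
```

Run:
```python
from h import *
o=readout.get_obs();print({k:np.round(o[k],4) for k in ['t','ee_pos','orientation','ft_force','width']})
im=imaging.get_image('wrist')[:,:,::-1];cv2.imwrite('pics/w4.png',im)
cv2.imwrite('pics/w4c.png',cv2.resize(im[0:300,180:380],None,fx=2,fy=2,interpolation=cv2.INTER_CUBIC))
im=imaging.get_image('top')[:,:,::-1];cv2.imwrite('pics/top4.png',cv2.resize(im[120:180,170:390],None,fx=3.6,fy=3.6,interpolation=cv2.INTER_CUBIC))
```

```text
{'t': np.float64(6.7667), 'ee_pos': array([595.9124, -48.5704,  55.365 ]), 'orientation': array([-2.2513, -2.1877,  0.0032]), 'ft_force': array([ 0.4912,  0.2233, -1.1245]), 'width': np.float64(24.6489)}
```

View pics/w4c.png

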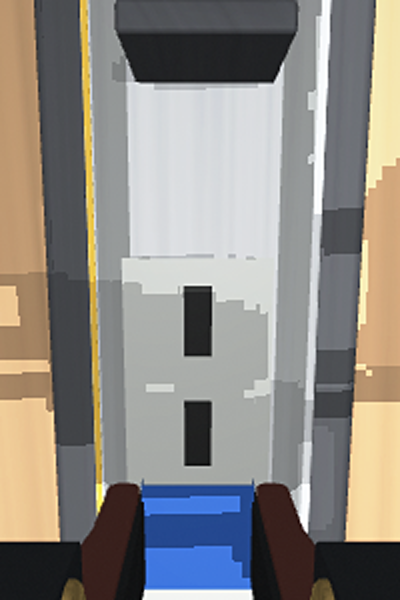

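View pics/top4.png

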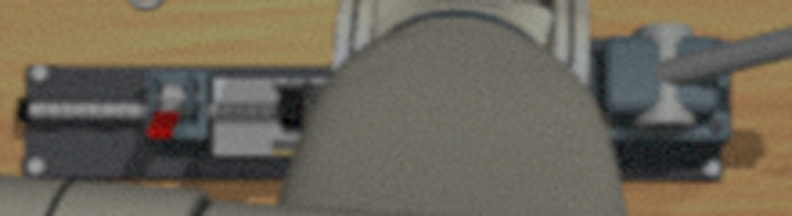

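Request:
carry_out(
  rows=[
    [[0, 0.0014, 0.004], [0, 0, 0], 1],
    [[0, 0, 0.005], [0, 0, 0], 1],
    [[0, 0, 0.004], [0, 0, 0], 1],
    [[0, 0, 0.003], [0, 0, 0], 1],
    [[0, 0, 0], [0, 0, 0], 1],
    [[0, 0, 0], [0, 0, 0], 1],
  ],
)

```text
t: 7.37
ee_pos: [598.9, -49.0, 39.9]
orientation: [-2.253, -2.189, 0.001]
ft_force: [0.6, -0.5, -1.4]
width: 24.6
```

Request:
carry_out(
  rows=[
    [[0, 0, 0.001], [0, 0, 0], 1],
    [[0, 0, 0.001], [0, 0, 0], 1],
    [[0, 0, 0], [0, 0, 0], 1],
  ],
)

```text
t: 7.62
ee_pos: [599.1, -49.1, 38.1]
orientation: [-2.253, -2.189, 0.0]
ft_force: [-0.4, -0.2, -0.4]
width: 24.8
```

Run:
```python
from h import *
o=readout.get_obs();print({k:np.round(o[k],4) for k in ['t','ee_pos','orientation','ft_force','width']})
im=imaging.get_image('wrist')[:,:,::-1];cv2.imwrite('pics/w5.png',im)
cv2.imwrite('pics/w5c.png',cv2.resize(im[80:260,180:380],None,fx=3.3,fy=3.3,interpolation=cv2.INTER_CUBIC))
```

```text
{'t': np.float64(7.6167), 'ee_pos': array([599.1143, -49.0596,  38.061 ]), 'orientation': array([-2.2533e+00, -2.1889e+00,  1.0000e-04]), 'ft_force': array([-0.3718, -0.1587, -0.4451]), 'width': np.float64(24.8004)}
```

View pics/w5c.png

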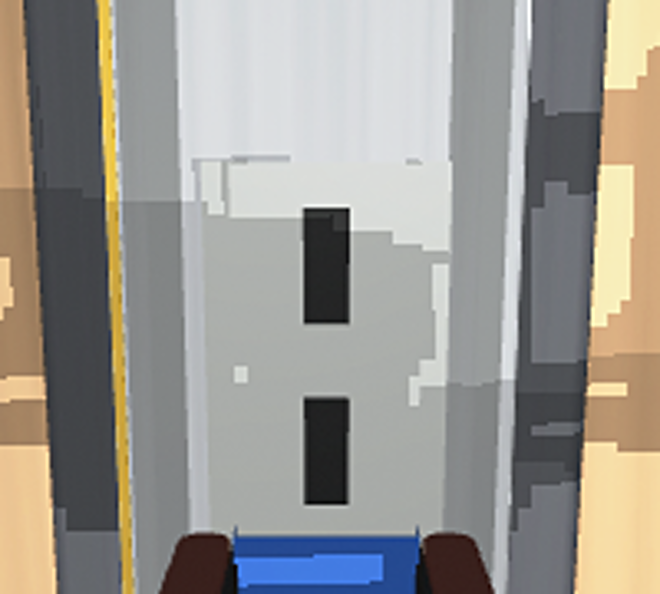

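The rail is almost down. Its right edge (crop x≈450) touches the right toe, and there is a gap of about 1.8 mm on the left (183 to 195). I'll shift it about 0.8 mm to the left and lower it.

Request:
carry_out(
  rows=[
    [[0, -0.0008, 0], [0, 0, 0], 1],
    [[0, 0, 0], [0, 0, 0], 1],
    [[0, 0, 0.001], [0, 0, 0], 1],
    [[0, 0, 0], [0, 0, 0], 1],
  ],
)

```text
t: 8.0
ee_pos: [598.3, -49.0, 37.1]
orientation: [-2.253, -2.189, 0.0]
ft_force: [-0.3, 0.7, -1.5]
width: 24.6
```

Request:
carry_out(
  rows=[
    [[0, 0, 0.0005], [0, 0, 0], 1],
    [[0, 0, 0.0003], [0, 0, 0], 1],
    [[0, 0, 0], [0, 0, 0], 1],
  ],
)

```text
t: 8.25
ee_pos: [598.4, -49.0, 36.6]
orientation: [2.253, 2.189, 0.0]
ft_force: [-0.8, 0.3, 3.3]
width: 24.8
```

Request:
carry_out(
  rows=[
    [[0, 0, 0], [0, 0, 0], 0.4],
    [[0, 0, 0], [0, 0, 0], 0.4],
    [[0, 0, 0], [0, 0, 0], 0.4],
    [[0, 0, 0], [0, 0, 0], 0.4],
    [[0, 0, -0.03], [0, 0, 0], 0.4],
    [[0, 0, -0.04], [0, 0, 0], 0.4],
    [[0, 0, -0.03], [0, 0, 0], 0.4],
    [[0, 0, 0], [0, 0, 0], 0.4],
    [[0, 0, 0], [0, 0, 0], 0.4],
  ],
)

```text
t: 9.0
ee_pos: [599.7, -49.2, 138.3]
orientation: [2.251, 2.187, 0.004]
ft_force: [-0.1, 0.0, -0.5]
width: 52.8
```

Run:
```python
from h import *
o=readout.get_obs();print({k:np.round(o[k],4) for k in ['t','ee_pos','orientation','ft_force','width']})
im=imaging.get_image('wrist')[:,:,::-1];cv2.imwrite('pics/w6.png',im)
```

```text
{'t': np.float64(9.0), 'ee_pos': array([599.7197, -49.1933, 138.3177]), 'orientation': array([2.2511, 2.1867, 0.0043]), 'ft_force': array([-0.0939,  0.032 , -0.4747]), 'width': np.float64(52.8493)}
```

View pics/w6.png

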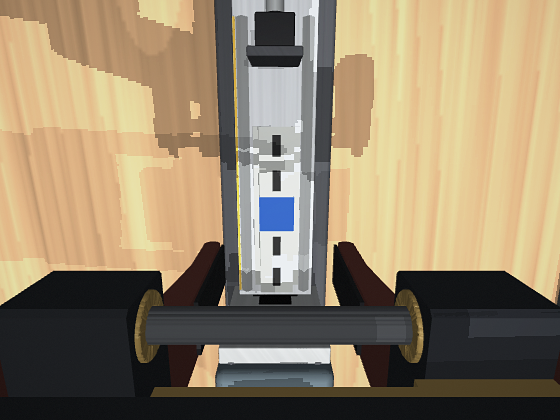

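Run:
```python
from h import *
o=dict(ee_pos=np.array([599.7197,-49.1933,138.3177]),orientation=np.array([2.2511,2.1867,0.0043]))
im=cv2.imread('pics/w6.png')
cv2.imwrite('pics/w6c.png',cv2.resize(im[0:150,200:350],None,fx=4,fy=4,interpolation=cv2.INTER_CUBIC))
cv2.imwrite('pics/w6d.png',cv2.resize(im[100:310,200:350],None,fx=2.8,fy=2.8,interpolation=cv2.INTER_CUBIC))
```

```text
(no output)
```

View pics/w6c.png

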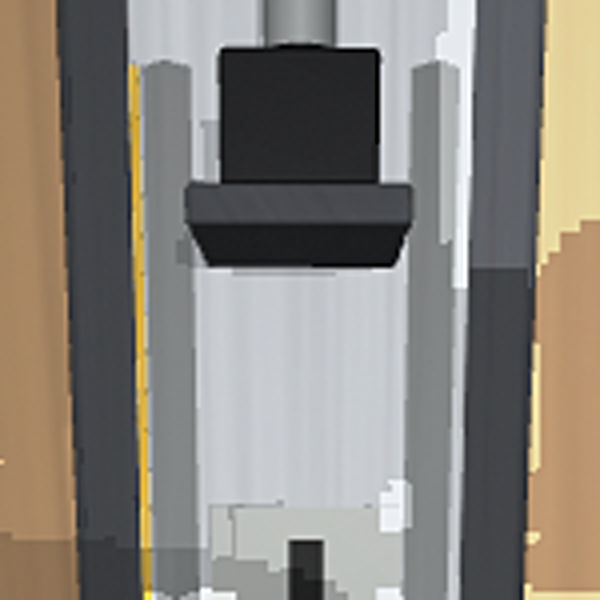

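View pics/w6d.png

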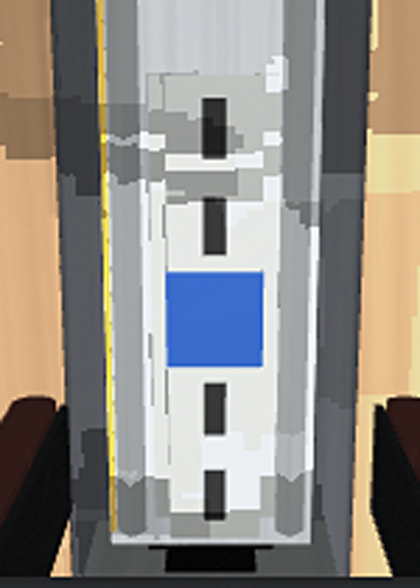

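Run:
```python
from h import *
o=dict(ee_pos=np.array([599.7197,-49.1933,138.3177]),orientation=np.array([2.2511,2.1867,0.0043]))
f=lambda l:np.array(l)/4.+[200,0]-0.4
print(toplane('wrist',f([(186,222),(413,222)]),72,o).round(1))
print(toplane('wrist',f([(220,47),(380,47)]),69,o).round(1))
g=lambda l:np.array(l)/2.8+[200,100]-0.4
print('band',toplane('wrist',g([(165,319),(264,319)]),45,o).round(1),'rail ends',toplane('wrist',g([(214,73)]),31.5,o).round(1),toplane('wrist',g([(214,512)]),45,o).round(1),toplane('wrist',g([(211,545)]),30,o).round(1))
```

```text
[[584.   57.1  72. ]
 [617.7  56.1  72. ]]
[[590.   81.2  69. ]
 [613.4  80.5  69. ]]
band [[585.5 -46.8  45. ]
 [611.6 -47.6  45. ]] rail ends [[600.4  15.7  31.5]] [[ 596.7 -102.4   45. ]] [[ 595.2 -120.1   30. ]]
```

Request:
carry_out(
  rows=[
    [[0.0248, -0.0003, 0], [0, 0, 0], 0.4],
    [[0.0248, -0.0003, 0], [0, 0, 0], 0.4],
    [[0.0248, -0.0003, 0], [0, 0, 0], 0.4],
    [[0.0248, -0.0003, 0], [0, 0, 0], 0.4],
    [[0.0248, -0.0003, 0], [0, 0, 0], 0.4],
    [[0, 0, 0], [0, 0, 0], 0.4],
    [[0, 0, 0.02], [0, 0, 0], 0.4],
    [[0, 0, 0.02], [0, 0, 0], 0.4],
    [[0, 0, 0], [0, 0, 0], 0.4],
    [[0, 0, 0], [0, 0, 0], 0.4],
  ],
)

```text
t: 9.88
ee_pos: [598.7, 74.3, 94.3]
orientation: [-2.252, -2.187, 0.006]
ft_force: [0.4, 0.1, 0.5]
width: 52.6
```

Run:
```python
from h import *
o=readout.get_obs();print({k:np.round(o[k],4) for k in ['t','ee_pos','orientation','ft_force','width']})
im=imaging.get_image('wrist')[:,:,::-1];cv2.imwrite('pics/w7.png',im)
```

```text
{'t': np.float64(9.8833), 'ee_pos': array([598.6932,  74.2973,  94.302 ]), 'orientation': array([-2.2515, -2.1867,  0.0061]), 'ft_force': array([0.369 , 0.1266, 0.5057]), 'width': np.float64(52.6061)}
```

View pics/w7.png

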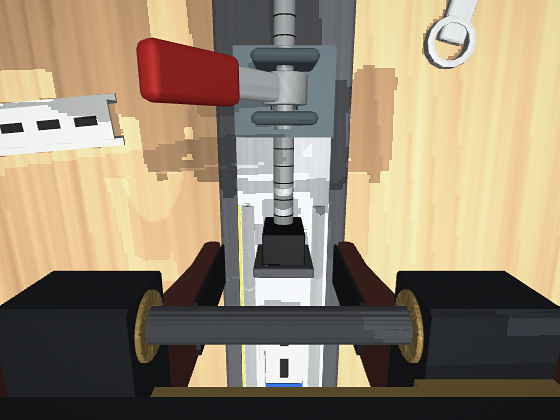

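Request:
carry_out(
  rows=[
    [[0, 0.0027, 0.01], [0, 0, 0], 0.4],
    [[0, 0, 0.01], [0, 0, 0], 0.4],
    [[0, 0, 0.01], [0, 0, 0], 0.4],
    [[0, 0, 0], [0, 0, 0], 0.4],
    [[0, 0, 0], [0, 0, 0], 0.4],
  ],
)

```text
t: 10.35
ee_pos: [602.5, 74.8, 65.5]
orientation: [-2.253, -2.188, 0.002]
ft_force: [-0.3, -0.3, 1.1]
width: 52.7
```

Run:
```python
from h import *
o=readout.get_obs();print({k:np.round(o[k],4) for k in ['t','ee_pos','orientation','ft_force','width']})
im=imaging.get_image('wrist')[:,:,::-1];cv2.imwrite('pics/w8.png',im)
```

```text
{'t': np.float64(10.35), 'ee_pos': array([602.4914,  74.7575,  65.4779]), 'orientation': array([-2.2527e+00, -2.1881e+00,  2.2000e-03]), 'ft_force': array([-0.2548, -0.2533,  1.0827]), 'width': np.float64(52.6702)}
```

View pics/w8.png

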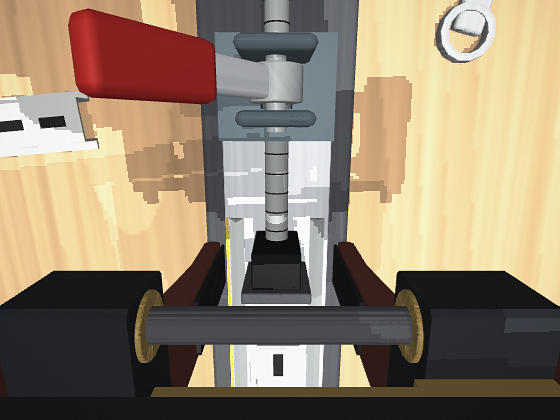

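Request:
carry_out(
  rows=[
    [[0, -0.0008, 0.008], [0, 0, 0], 0.4],
    [[0, 0, 0.008], [0, 0, 0], 0.4],
    [[0, 0, 0.006], [0, 0, 0], 0.4],
    [[0, 0, 0.003], [0, 0, 0], 0.4],
    [[0, 0, 0], [0, 0, 0], 0.4],
    [[0, 0, 0], [0, 0, 0], 0.4],
  ],
)

```text
t: 10.9
ee_pos: [602.2, 74.9, 41.0]
orientation: [-2.253, -2.189, 0.001]
ft_force: [-0.3, -0.5, 0.5]
width: 52.4
```

Request:
carry_out(
  rows=[
    [[0, 0, 0], [0, 0, 0], 0.6],
    [[0, 0, 0], [0, 0, 0], 0.7],
    [[0, 0, 0], [0, 0, 0], 0.7],
    [[0, 0, 0], [0, 0, 0], 1],
    [[0, 0, 0], [0, 0, 0], 1],
    [[0, 0, 0], [0, 0, 0], 1],
    [[0, 0, 0], [0, 0, 0], 1],
    [[0, 0, 0], [0, 0, 0], 1],
  ],
)

```text
t: 11.57
ee_pos: [602.4, 74.9, 41.6]
orientation: [2.253, 2.189, 0.0]
ft_force: [-0.8, 1.7, 1.9]
width: 23.6
```

Request:
carry_out(
  rows=[
    [[-0.002, 0, 0], [0, 0, 0], 1],
    [[-0.003, 0, 0], [0, 0, 0], 1],
    [[-0.004, 0, 0], [0, 0, 0], 1],
    [[-0.004, 0, 0], [0, 0, 0], 1],
    [[-0.004, 0, 0], [0, 0, 0], 1],
    [[-0.004, 0, 0], [0, 0, 0], 1],
    [[-0.004, 0, 0], [0, 0, 0], 1],
    [[-0.004, 0, 0], [0, 0, 0], 1],
    [[-0.003, 0, 0], [0, 0, 0], 1],
    [[-0.002, 0, 0], [0, 0, 0], 1],
    [[0, 0, 0], [0, 0, 0], 1],
    [[0, 0, 0], [0, 0, 0], 1],
  ],
)

```text
t: 12.57
ee_pos: [601.6, 40.2, 41.6]
orientation: [2.253, 2.188, -0.0]
ft_force: [-0.2, -0.9, 5.4]
width: 23.8
```

Run:
```python
from h import *
o=readout.get_obs();print({k:np.round(o[k],4) for k in ['t','ee_pos','orientation','ft_force','width']})
im=imaging.get_image('wrist')[:,:,::-1];cv2.imwrite('pics/w9.png',im)
im=imaging.get_image('scene')[:,:,::-1];cv2.imwrite('pics/s9.png',cv2.resize(im[160:340,160:320],None,fx=3.5,fy=3.3,interpolation=cv2.INTER_CUBIC))
```

```text
{'t': np.float64(12.5667), 'ee_pos': array([601.5615,  40.2372,  41.5818]), 'orientation': array([ 2.2531e+00,  2.1885e+00, -1.0000e-04]), 'ft_force': array([-0.1912, -0.9309,  5.3932]), 'width': np.float64(23.7692)}
```

View pics/w9.png

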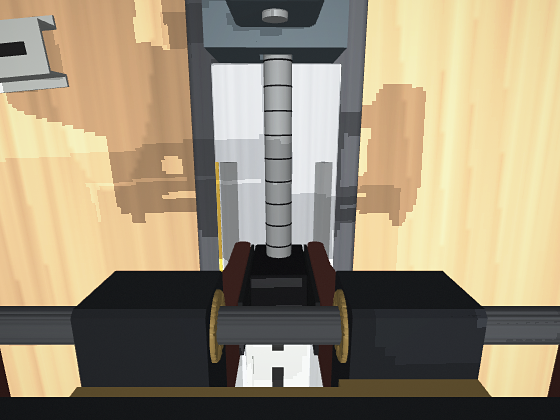

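View pics/s9.png

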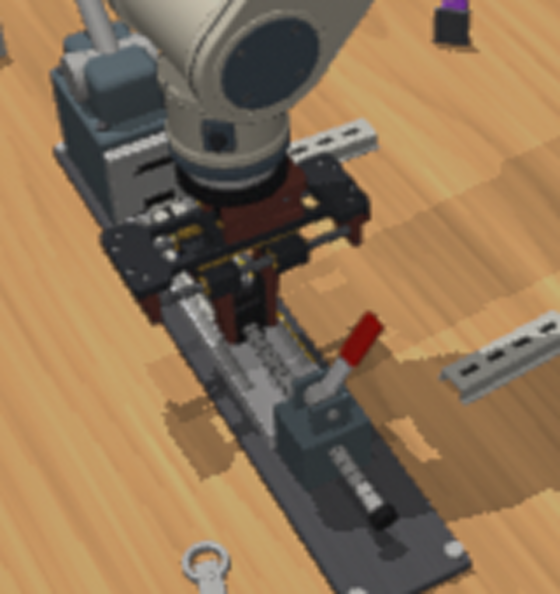

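Request:
carry_out(
  rows=[
    [[-0.001, 0, 0], [0, 0, 0], 1],
    [[-0.001, 0, 0], [0, 0, 0], 1],
    [[-0.001, 0, 0], [0, 0, 0], 1],
    [[-0.001, 0, 0], [0, 0, 0], 1],
    [[-0.001, 0, 0], [0, 0, 0], 1],
    [[-0.001, 0, 0], [0, 0, 0], 1],
    [[-0.001, 0, 0], [0, 0, 0], 1],
    [[-0.001, 0, 0], [0, 0, 0], 1],
    [[-0.001, 0, 0], [0, 0, 0], 1],
    [[-0.001, 0, 0], [0, 0, 0], 1],
    [[-0.001, 0, 0], [0, 0, 0], 1],
  ],
)

```text
t: 13.58
ee_pos: [601.2, 29.9, 41.6]
orientation: [2.253, 2.189, 0.001]
ft_force: [-0.3, 3.5, 5.1]
width: 23.8
```

Request:
carry_out(
  rows=[
    [[-0.0005, 0, 0], [0, 0, 0], 1],
    [[-0.0005, 0, 0], [0, 0, 0], 1],
  ],
)

```text
t: 13.75
ee_pos: [601.2, 28.9, 41.6]
orientation: [2.253, 2.189, 0.001]
ft_force: [0.5, 3.2, 5.0]
width: 23.8
```

Request:
carry_out(
  rows=[
    [[-0.0005, 0, 0], [0, 0, 0], 1],
    [[-0.0005, 0, 0], [0, 0, 0], 1],
  ],
)

```text
t: 13.92
ee_pos: [601.1, 27.9, 41.6]
orientation: [2.253, 2.189, 0.001]
ft_force: [0.1, 3.2, 5.6]
width: 23.8
```

Request:
carry_out(
  rows=[
    [[-0.0004, 0, 0], [0, 0, 0], 1],
    [[-0.0004, 0, 0], [0, 0, 0], 1],
    [[-0.0004, 0, 0], [0, 0, 0], 1],
  ],
)

```text
t: 14.17
ee_pos: [601.1, 26.8, 41.6]
orientation: [2.253, 2.189, 0.001]
ft_force: [0.7, 3.3, 4.9]
width: 23.8
```

Request:
carry_out(
  rows=[
    [[-0.0003, 0, 0], [0, 0, 0], 1],
    [[-0.0003, 0, 0], [0, 0, 0], 1],
  ],
)

```text
t: 14.33
ee_pos: [601.1, 26.2, 41.6]
orientation: [2.253, 2.189, 0.001]
ft_force: [-0.4, 2.8, 5.6]
width: 23.9
```

Request:
carry_out(
  rows=[
    [[-0.0003, 0, 0], [0, 0, 0], 1],
    [[-0.0003, 0, 0], [0, 0, 0], 1],
  ],
)

```text
t: 14.5
ee_pos: [601.1, 25.6, 41.6]
orientation: [2.253, 2.189, 0.001]
ft_force: [0.3, 2.9, 5.0]
width: 23.9
```

Run:
```python
from h import *
im=imaging.get_image('scene')[:,:,::-1];cv2.imwrite('pics/s10.png',cv2.resize(im[180:290,170:260],None,fx=6,fy=5.4,interpolation=cv2.INTER_CUBIC))
```

```text
(no output)
```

View pics/s10.png

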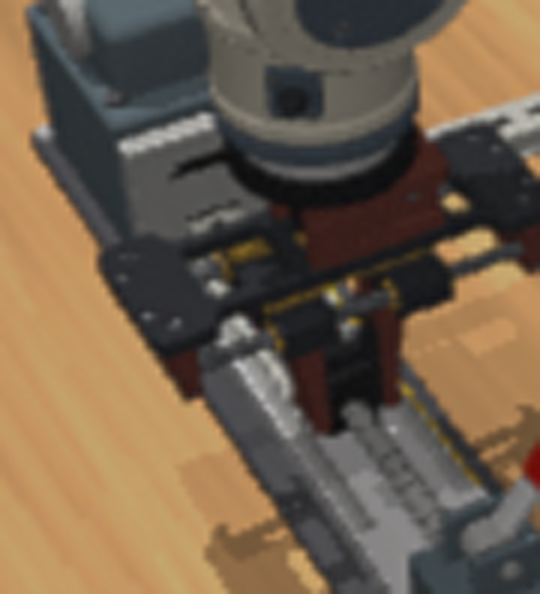

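The arm hides the rail here, so I'll go on in small steps and watch the force.

Request:
carry_out(
  rows=[
    [[-0.0003, 0, 0], [0, 0, 0], 1],
    [[-0.0003, 0, 0], [0, 0, 0], 1],
  ],
)

```text
t: 14.72
ee_pos: [601.1, 25.0, 41.6]
orientation: [2.253, 2.189, 0.001]
ft_force: [0.2, 2.1, 5.1]
width: 23.4
```

Request:
carry_out(
  rows=[
    [[-0.0003, 0, 0], [0, 0, 0], 1],
  ],
)

```text
t: 14.8
ee_pos: [601.0, 24.7, 41.6]
orientation: [2.253, 2.189, 0.001]
ft_force: [0.3, 3.3, 4.3]
width: 23.9
```

Request:
carry_out(
  rows=[
    [[-0.0003, 0, 0], [0, 0, 0], 1],
  ],
)

```text
t: 14.88
ee_pos: [601.1, 24.4, 41.6]
orientation: [2.253, 2.189, 0.001]
ft_force: [-0.7, 2.8, 5.5]
width: 23.5
```

Request:
carry_out(
  rows=[
    [[-0.0003, 0, 0], [0, 0, 0], 1],
  ],
)

```text
t: 14.97
ee_pos: [601.0, 24.1, 41.6]
orientation: [2.253, 2.189, 0.001]
ft_force: [-0.0, 2.8, 5.5]
width: 23.7
```

Request:
carry_out(
  rows=[
    [[-0.0003, 0, 0], [0, 0, 0], 1],
  ],
)

```text
t: 15.05
ee_pos: [601.1, 23.8, 41.6]
orientation: [2.253, 2.189, 0.001]
ft_force: [-0.2, 3.1, 4.8]
width: 23.9
```

Request:
carry_out(
  rows=[
    [[-0.0003, 0, 0], [0, 0, 0], 1],
  ],
)

```text
t: 15.13
ee_pos: [601.0, 23.5, 41.6]
orientation: [2.254, 2.189, 0.001]
ft_force: [0.3, 5.2, 4.5]
width: 23.8
```

Request:
carry_out(
  rows=[
    [[-0.0003, 0, 0], [0, 0, 0], 1],
  ],
)

```text
t: 15.22
ee_pos: [601.0, 23.5, 41.6]
orientation: [-2.254, -2.188, -0.001]
ft_force: [0.0, 7.6, 5.3]
width: 23.8
```

Request:
carry_out(
  rows=[
    [[-0.0003, 0, 0], [0, 0, 0], 1],
  ],
)

```text
t: 15.3
ee_pos: [601.0, 23.4, 41.6]
orientation: [-2.254, -2.188, -0.002]
ft_force: [0.8, 8.1, 4.8]
width: 23.7
```

Request:
carry_out(
  rows=[
    [[0, 0, 0], [0, 0, 0], 1],
    [[0, 0, 0], [0, 0, 0], 1],
    [[0, 0, 0], [0, 0, 0], 1],
  ],
)

```text
t: 15.55
ee_pos: [601.0, 23.5, 41.6]
orientation: [-2.253, -2.188, -0.001]
ft_force: [-0.5, 6.9, 5.0]
width: 23.9
```

Request:
carry_out(
  rows=[
    [[-0.0002, 0, 0], [0, 0, 0], 1],
    [[0, 0, 0], [0, 0, 0], 1],
    [[0, 0, 0], [0, 0, 0], 1],
  ],
)

```text
t: 15.8
ee_pos: [601.0, 23.5, 41.6]
orientation: [-2.253, -2.188, -0.002]
ft_force: [0.3, 6.8, 4.3]
width: 23.8
```

Request:
carry_out(
  rows=[
    [[0, 0, 0], [0, 0, 0], 0.4],
    [[0, 0, 0], [0, 0, 0], 0.4],
    [[0, 0, 0], [0, 0, 0], 0.4],
    [[0, 0, 0], [0, 0, 0], 0.4],
    [[0, 0, 0], [0, 0, 0], 0.4],
    [[0, 0, -0.01], [0, 0, 0], 0.4],
    [[0, 0, -0.03], [0, 0, 0], 0.4],
    [[0, 0, -0.04], [0, 0, 0], 0.4],
    [[0, 0, -0.04], [0, 0, 0], 0.4],
    [[0, 0, 0], [0, 0, 0], 0.4],
    [[0, 0, 0], [0, 0, 0], 0.4],
  ],
)

```text
t: 16.72
ee_pos: [602.7, 22.6, 164.9]
orientation: [2.25, 2.186, 0.007]
ft_force: [-0.8, 0.9, -0.2]
width: 52.7
```

Run:
```python
from h import *
o=readout.get_obs();print({k:np.round(o[k],4).tolist() for k in ['t','ee_pos','orientation','ft_force','width']})
im=imaging.get_image('wrist')[:,:,::-1];cv2.imwrite('pics/w11.png',im)
```

```text
{'t': 16.7167, 'ee_pos': [602.7445, 22.5781, 164.8732], 'orientation': [2.2504, 2.186, 0.0071], 'ft_force': [-0.7655, 0.8633, -0.2408], 'width': 52.7389}
```

View pics/w11.png

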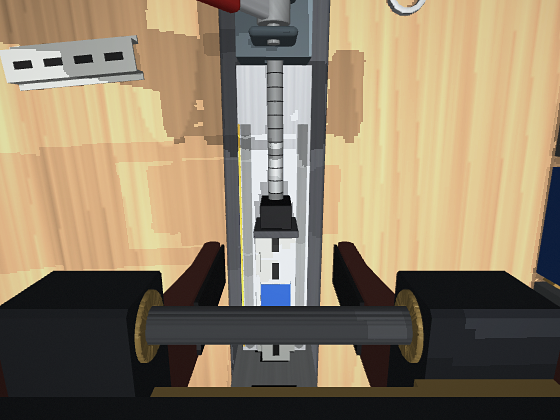

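Request:
carry_out(
  rows=[
    [[0, -0.034, 0], [0, 0, 0], 1],
    [[0, -0.034, 0], [0, 0, 0], 1],
    [[0.033, 0, 0], [0, 0, 0], 1],
    [[0.033, 0, 0], [0, 0, 0], 1],
    [[0.033, 0, 0], [0, 0, 0], 1],
    [[0.033, 0, 0], [0, 0, 0], 1],
    [[0, 0, 0], [0, 0, 0], 1],
    [[0, 0, 0], [0, 0, 0], 1],
  ],
)

```text
t: 17.43
ee_pos: [535.4, 157.6, 159.8]
orientation: [-2.249, -2.192, 0.004]
ft_force: [0.1, 0.0, -1.2]
width: 2.7
```

Run:
```python
from h import *
o=readout.get_obs();print({k:np.round(o[k],4).tolist() for k in ['t','ee_pos','orientation','ft_force','width']})
im=imaging.get_image('wrist')[:,:,::-1];cv2.imwrite('pics/w12.png',im)
im=imaging.get_image('scene')[:,:,::-1];cv2.imwrite('pics/s12.png',im);cv2.imwrite('pics/s12c.png',cv2.resize(im[160:340,160:310],None,fx=4,fy=3.3,interpolation=cv2.INTER_CUBIC))
im=imaging.get_image('top')[:,:,::-1];cv2.imwrite('pics/top12.png',im);cv2.imwrite('pics/top12c.png',cv2.resize(im[120:180,170:390],None,fx=3.6,fy=3.6,interpolation=cv2.INTER_CUBIC))
```

```text
{'t': 17.4333, 'ee_pos': [535.4384, 157.5845, 159.8326], 'orientation': [-2.2491, -2.1916, 0.0042], 'ft_force': [0.0685, 0.0267, -1.2179], 'width': 2.7033}
```

View pics/w12.png

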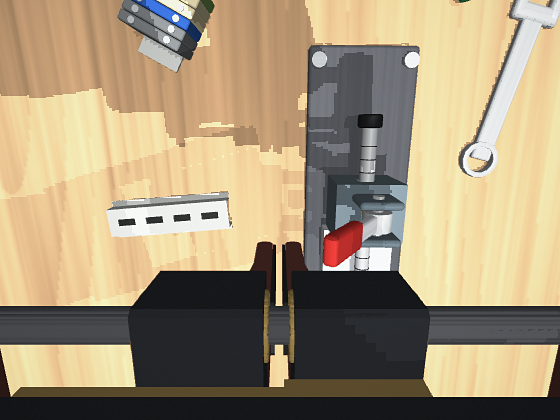

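View pics/s12c.png

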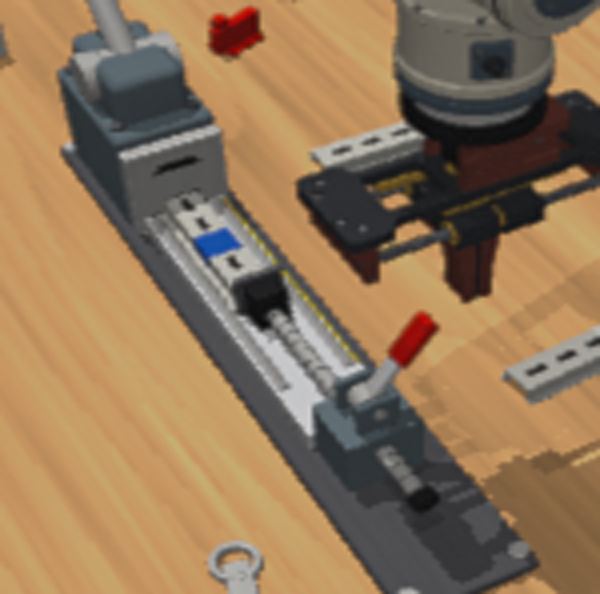

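View pics/top12c.png

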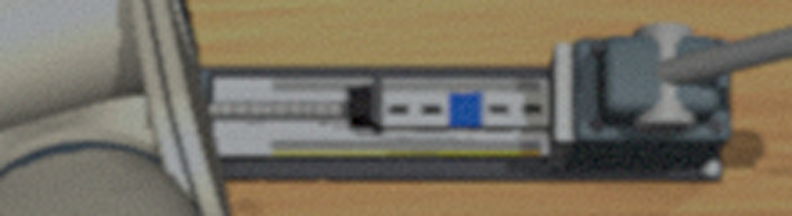

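Run:
```python
from h import *
o=dict(ee_pos=np.array([535.4384,157.5845,159.8326]),orientation=np.array([-2.2491,-2.1916,0.0042]))
print('cheek1/2 centre z95',toplane('wrist',[(380,202),(379,238)],95,o).round(1))
print('block corners z64',toplane('wrist',[(327,177),(406,185)],64,o).round(1))
print('red tip z145',toplane('wrist',[(324,238),(325,266)],145,o).round(1),'red inner z112',toplane('wrist',[(361,224),(361,246)],112,o).round(1))
print('plate end z12',toplane('wrist',[(308,45),(420,46)],12,o).round(1))
```

```text
cheek1/2 centre z95 [[601.7 172.8  95. ]
 [602.1 148.2  95. ]]
block corners z64 [[571.2 185.3  64. ]
 [628.9 177.9  64. ]]
red tip z145 [[559.2 165.9 145. ]
 [559.8 150.3 145. ]] red inner z112 [[585.8 163.2 112. ]
 [586.3 149.  112. ]]
plate end z12 [[562.2 284.   12. ]
 [651.7 280.8  12. ]]
```

Request:
carry_out(
  rows=[
    [[0, 0, 0.02], [0, 0, 0], 1],
    [[0, 0, 0.015], [0, 0, 0], 1],
    [[0, 0, 0.007], [0, 0, 0], 1],
    [[0, 0.004, 0], [0, 0, 0], 1],
    [[0, 0.004, 0], [0, 0, 0], 1],
    [[0, 0.004, 0], [0, 0, 0], 1],
    [[0, 0.004, 0], [0, 0, 0], 1],
    [[0, 0.004, 0], [0, 0, 0], 1],
    [[0, 0.004, 0], [0, 0, 0], 1],
  ],
)

```text
t: 18.33
ee_pos: [561.0, 155.9, 120.1]
orientation: [-2.253, -2.189, -0.0]
ft_force: [-4.1, -0.1, 4.0]
width: 0.5
```

Request:
carry_out(
  rows=[
    [[0, 0.004, 0], [0, 0, 0], 1],
    [[0, 0.004, 0], [0, 0, 0], 1],
    [[0, 0.004, 0], [0, 0, 0], 1],
    [[0, 0.004, 0], [0, 0, 0], 1],
    [[0, 0, 0], [0, 0, 0], 1],
  ],
)

```text
t: 18.75
ee_pos: [577.8, 155.4, 119.5]
orientation: [2.253, 2.188, 0.001]
ft_force: [-2.1, 0.4, 2.6]
width: 0.6
```

Run:
```python
from h import *
o=readout.get_obs();print({k:np.round(o[k],4).tolist() for k in ['t','ee_pos','orientation','ft_force','width']})
im=imaging.get_image('wrist')[:,:,::-1];cv2.imwrite('pics/w13.png',im)
im=imaging.get_image('scene')[:,:,::-1];cv2.imwrite('pics/s13c.png',cv2.resize(im[160:340,160:310],None,fx=4,fy=3.3,interpolation=cv2.INTER_CUBIC))
```

```text
{'t': 18.75, 'ee_pos': [577.7522, 155.4071, 119.4522], 'orientation': [2.2531, 2.1884, 0.0014], 'ft_force': [-2.0665, 0.4301, 2.6002], 'width': 0.6406}
```

View pics/w13.png

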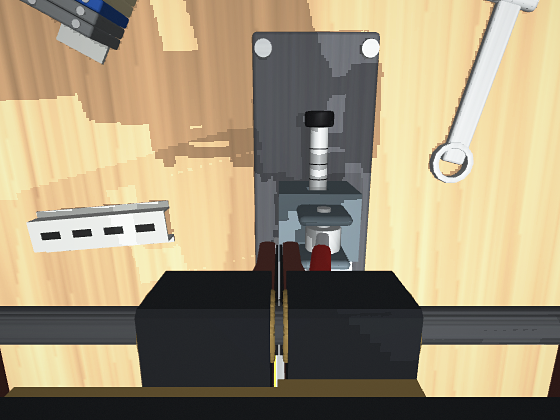

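View pics/s13c.png

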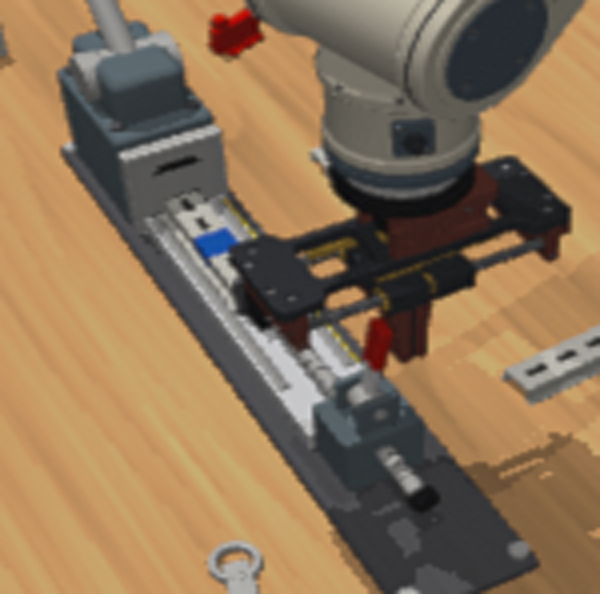

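Request:
carry_out(
  rows=[
    [[0, 0.003, -0.006], [0, 0, 0], 1],
    [[0, 0.003, -0.006], [0, 0, 0], 1],
    [[0, 0.0035, -0.006], [0, 0, 0], 1],
    [[0, 0.004, 0], [0, 0, 0], 1],
    [[0, 0.004, 0], [0, 0, 0], 1],
    [[0, 0.004, 0], [0, 0, 0], 1],
    [[0, 0.004, 0], [0, 0, 0], 1],
    [[0, 0.004, 0], [0, 0, 0], 1],
  ],
)

```text
t: 19.52
ee_pos: [605.5, 154.6, 137.6]
orientation: [-2.253, -2.188, 0.002]
ft_force: [-8.9, 0.8, 0.8]
width: 0.5
```

Request:
carry_out(
  rows=[
    [[0, 0.004, 0.002], [0, 0, 0], 1],
    [[0, 0.004, 0.002], [0, 0, 0], 1],
    [[0, 0.004, 0.002], [0, 0, 0], 1],
  ],
)

```text
t: 19.77
ee_pos: [619.3, 154.2, 133.0]
orientation: [2.253, 2.188, 0.002]
ft_force: [-6.0, -0.7, 10.9]
width: 1.0
```

Run:
```python
from h import *
o=readout.get_obs();print({k:np.round(o[k],4).tolist() for k in ['t','ee_pos','orientation','ft_force','width']})
im=imaging.get_image('scene')[:,:,::-1];cv2.imwrite('pics/s14c.png',cv2.resize(im[200:320,180:290],None,fx=5.4,fy=4.9,interpolation=cv2.INTER_CUBIC))
```

```text
{'t': 19.7667, 'ee_pos': [619.2582, 154.2492, 133.0184], 'orientation': [2.2527, 2.1883, 0.0022], 'ft_force': [-6.004, -0.7322, 10.889], 'width': 0.9569}
```

View pics/s14c.png

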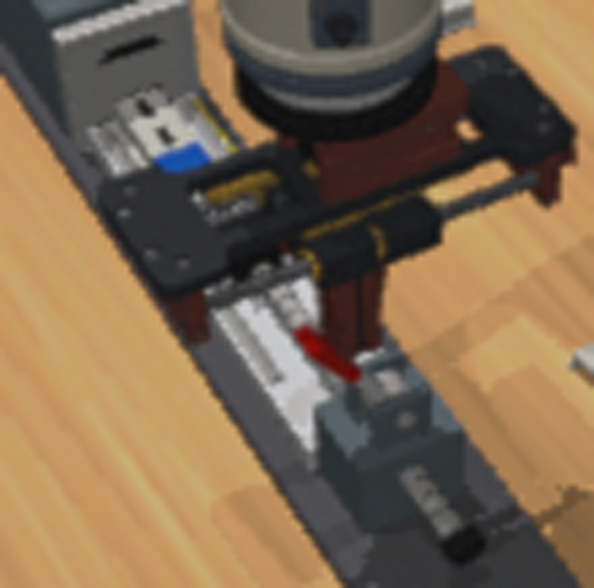

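Request:
carry_out(
  rows=[
    [[0, 0.004, 0.0035], [0, 0, 0], 1],
    [[0, 0.004, 0.0035], [0, 0, 0], 1],
    [[0, 0.004, 0.0035], [0, 0, 0], 1],
  ],
)

```text
t: 20.07
ee_pos: [633.0, 154.0, 123.5]
orientation: [2.251, 2.187, 0.007]
ft_force: [-3.1, -0.6, 11.8]
width: 0.1
```

Request:
carry_out(
  rows=[
    [[0, 0.004, 0.0035], [0, 0, 0], 1],
    [[0, 0.003, 0.004], [0, 0, 0], 1],
  ],
)

```text
t: 20.23
ee_pos: [640.3, 153.8, 115.9]
orientation: [2.251, 2.186, 0.008]
ft_force: [-2.0, -0.3, 9.5]
width: 0.3
```

Request:
carry_out(
  rows=[
    [[0, 0.002, 0.004], [0, 0, 0], 1],
    [[0, 0.002, 0.004], [0, 0, 0], 1],
  ],
)

```text
t: 20.4
ee_pos: [645.4, 153.6, 108.0]
orientation: [2.25, 2.185, 0.01]
ft_force: [2.3, -1.9, 6.5]
width: 0.1
```

Run:
```python
from h import *
o=readout.get_obs();print({k:np.round(o[k],4).tolist() for k in ['t','ee_pos','orientation','ft_force','width']})
im=imaging.get_image('scene')[:,:,::-1];cv2.imwrite('pics/s15c.png',cv2.resize(im[200:320,180:290],None,fx=5.4,fy=4.9,interpolation=cv2.INTER_CUBIC))
```

```text
{'t': 20.4, 'ee_pos': [645.3506, 153.6189, 108.0142], 'orientation': [2.2496, 2.1854, 0.0105], 'ft_force': [2.3133, -1.8712, 6.4924], 'width': 0.116}
```

View pics/s15c.png

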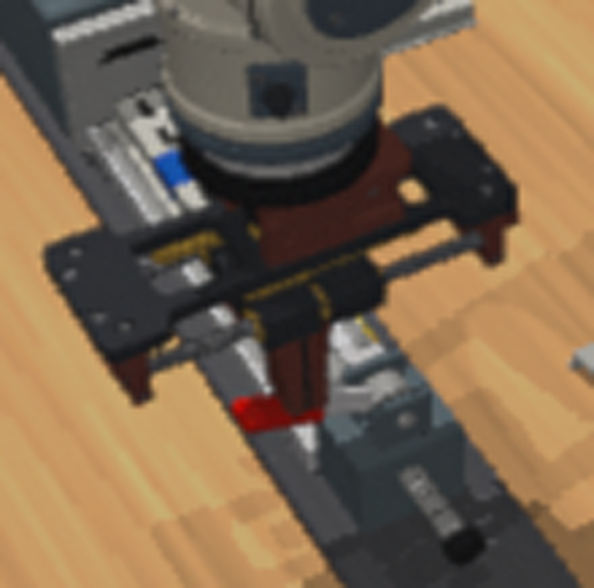

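Request:
carry_out(
  rows=[
    [[0, 0.002, 0.004], [0, 0, 0], 1],
    [[0, 0.001, 0.003], [0, 0, 0], 1],
    [[0, 0, 0.003], [0, 0, 0], 1],
  ],
)

```text
t: 20.7
ee_pos: [646.3, 153.6, 96.3]
orientation: [2.252, 2.187, 0.005]
ft_force: [0.6, 0.5, 0.9]
width: 0.6
```

Request:
carry_out(
  rows=[
    [[0, 0, 0.002], [0, 0, 0], 1],
    [[0, 0, 0], [0, 0, 0], 1],
  ],
)

```text
t: 20.87
ee_pos: [643.7, 153.3, 92.5]
orientation: [-2.253, -2.189, 0.002]
ft_force: [-0.5, 0.2, -0.3]
width: 0.4
```

Request:
carry_out(
  rows=[
    [[0, 0, -0.03], [0, 0, 0], 1],
    [[0, 0, -0.04], [0, 0, 0], 1],
    [[0, 0, -0.04], [0, 0, 0], 1],
    [[0.0, -0.035, 0], [0, 0, 0], 1],
    [[0, -0.035, 0], [0, 0, 0], 1],
    [[0, -0.035, 0], [0, 0, 0], 1],
    [[0, -0.035, 0], [0, 0, 0], 1],
    [[0, -0.035, 0], [0, 0, 0], 1],
    [[0, 0, 0], [0, 0, 0], 1],
    [[0, 0, 0], [0, 0, 0], 1],
  ],
)

```text
t: 21.7
ee_pos: [467.8, 158.5, 203.5]
orientation: [-2.252, -2.19, 0.001]
ft_force: [0.7, 0.5, 0.2]
width: 0.2
```

Run:
```python
from h import *
o=readout.get_obs();print({k:np.round(o[k],4).tolist() for k in ['t','ee_pos','orientation','ft_force','width']})
im=imaging.get_image('scene')[:,:,::-1];cv2.imwrite('pics/s16c.png',cv2.resize(im[160:330,160:300],None,fx=4.2,fy=3.5,interpolation=cv2.INTER_CUBIC))
im=imaging.get_image('top')[:,:,::-1];cv2.imwrite('pics/top16.png',im);cv2.imwrite('pics/top16c.png',cv2.resize(im[120:240,170:390],None,fx=3.6,fy=3.6,interpolation=cv2.INTER_CUBIC))
```

```text
{'t': 21.7, 'ee_pos': [467.803, 158.5497, 203.514], 'orientation': [-2.252, -2.1902, 0.0005], 'ft_force': [0.7162, 0.5162, 0.2373], 'width': 0.2031}
```

View pics/s16c.png

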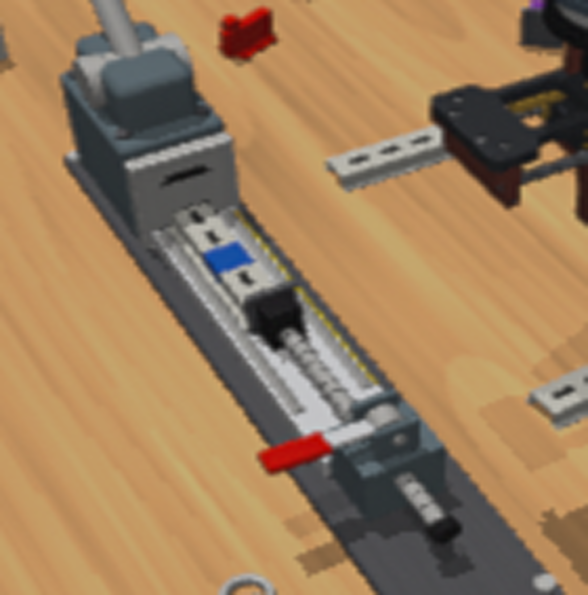

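View pics/top16c.png

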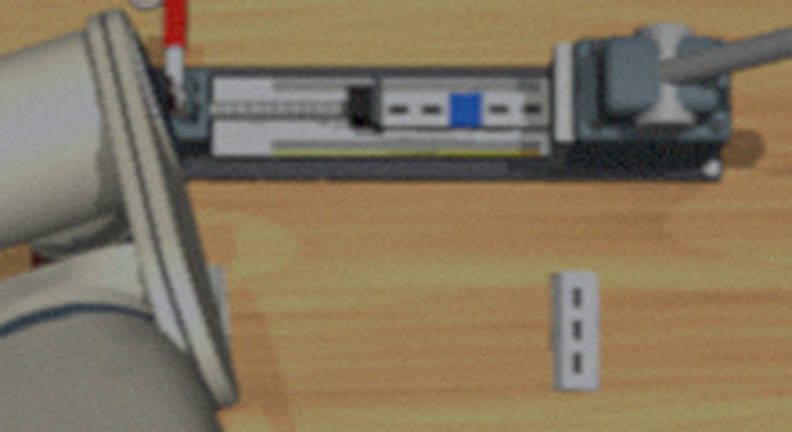

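Run:
```python
from h import *
im=cv2.imread('pics/top16.png');a=cv2.resize(im[132:168,262:332],None,fx=8,fy=8,interpolation=cv2.INTER_CUBIC)
cv2.imwrite('pics/g.png',a)
s=cv2.imread('pics/s16c.png')
d=cv2.absdiff(im,cv2.imread('pics/top12.png'))[130:170,262:330];print('max diff',d.max(),d.mean())
hsv=cv2.cvtColor(im,cv2.COLOR_BGR2HSV);m=cv2.inRange(hsv,(100,120,60),(130,255,255));m[:130]=0;m[170:]=0;m[:,:280]=0;m[:,320:]=0
mo=cv2.moments(m,True);print(toplane('top',[(mo['m10']/mo['m00'],mo['m01']/mo['m00'])],45))
```

```text
max diff 22 2.929411764705882
[[597.12280515 -58.62798319  45.        ]]
```

View pics/g.png

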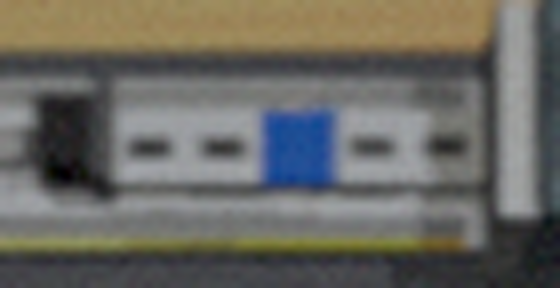

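Run:
```python
from workcell import close_job
print(close_job())
```

```text
the job is handed in; nothing more can be done
None
```

The job is handed in at about 22 s of the 61 s allowed; the hand-in reports no verdict. The stop is set from the blue-banded sample and the red cam lever is locked down over its block.

- **Sample:** I laid it flange-down in the guide. The wrist picture showed it lying flat between the guide strips.
- **Pinch:** I slid the stop up by its grip block until the sample bore on the die plate. The wrist read about 7–8 N along the bed, against about 3 N of drag while sliding, so I estimate a pinch of about 4–5 N. The contact forces themselves can't be read.
- **Lever:** I pushed it over with closed fingers, and the highest reading I took was about 12.5 N. The force then dropped to zero as it snapped over. The scene and top pictures show it lying over the block towards +x.

**Last checks:** With the arm backed off, the pictures show no visible gap at either end of the sample, and the bed looks the same before and after the lever was flipped. I measured the sample centre 62.4 mm from the die face, which fits contact at both ends given the sample measured 124.7 to 125.9 mm long. The neighbouring offcut in view was undisturbed, but I did not re-measure all the bystanders.

**Disagreements:** The top and wrist cameras differed by 2–3 mm, so I lined things up by the wrist camera. The gaps at the ends were judged from pictures and touch, not measured to better than 1–2 mm.

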